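# Set the hall dimmer to its evening marks

### The arm

A 6-joint arm with a two-finger parallel gripper is mounted at the origin on the work surface. World frame = base frame: x ahead of the robot, y to its left, z up, the work surface at z = 0. Lengths are in m, angles in rad, forces in N, time in s.
With the tool pointing down it reaches from about 0.375 to 0.9 m from the base axis. Payload 3.1 kg.
Tool frame: the origin (TCP) lies at the very end of the fingers, on their centre line; the grasp point (between the pads) lies 19 mm behind it; z points along the fingers, y is the line along which they close (so a half turn about z gives the same grasp; the last joint's range is limited). The gripper opens to 85 mm and grips with 20 to 120 N. Pads are 22 mm wide; open, the fingers measure 114 mm over their backs; the gripper's body (76 mm by 85 mm) begins 54 mm behind the grasp point. The pads swing forward as they close: fully open they stand 13 mm farther back than shut.
Start: joints at [1.05, 0.527, 1.433, -0, 1.181, -0.178], TCP at [0.209, 0.589, 0.231] pointing down, gripper open.
Joint ranges: [-3.08, 3.08], [-0.75, 2.2], [0.22, 2.44], [-1.43, 4.57], [0, 2.65], [-2.85, 2.85]. Speed limits (rad/s): [2.79, 2.79, 3.14, 3.14, 3.14, 3.14].

### API

Orientations are given as a unit quaternion [x, y, z, w].
In Python, from station import manip, vision gives the robot as it stands.
- The arm moves only by the tool drive_tool, never from a script. Its argument "deltas" is a list that holds one entry, the list of rows, each a list of 4 numbers: the shift along the tool's x, y, z in mm, then the turn about the tool's z in rad. A call has 1 to 5 rows; each row is the pose to reach, as a shift and turn from the pose commanded when the call began, along the tool's axes at that moment; what a row does not reach only later rows make up. A row lasts 1/12 s, in which the tool goes at most 41.7 mm and 7.16 degrees, less where a joint would pass 70% of its speed; a pose out of reach is approached as far as the arm can. A call with a gripper value outside its range is refused whole. "jaw" is the finger opening in mm, from 0 to 85.4, set as the call begins (left out, the last holds). The fingers move at their own pace and stop on an object; "force" is the grip in N (left out, the last holds). Time passes only in rows, so rows that repeat a pose let the fingers close. It gives the time, the measured TCP pose, the force, the opening and the grip force at its end, in the units of the state.
- manip.sense(): the state, without advancing time (a new reading comes with each control period).
- vision.snapshot(name): name is "side" or "top"; returns the picture (400x640x3 uint8, red, green, blue); there is no depth.
- vision.camera_model(name): a dict with "camera_matrix" (3x3 intrinsics, pixels), "rvec" (rotation vector, rad) and "tvec" (3), from world to camera coordinates, as OpenCV has them. Camera axes: x right, y down, z forward; pixel columns grow to the right and rows downward; lengths in m; the calibration is good to about 2 mm. A picture is of the moment at which its call begins. camera_model takes no time and is no camera call.
- manip.sign_off(): hands the job in; it is judged then, once.
The state is a dict: "t": time; "q": joint angles; "qd": joint speeds; "tau": joint torques, N m; "tcp_pos": TCP position; "tool_rot": TCP orientation; "force": force on the tool from outside, world axes, zero at the start; "ft_torque": the same for the moment, N m; "finger_gap": opening from 0.0 (shut) to 1.0 (fully open); "gripper_force": force on a finger pad.
Only numpy, scipy, OpenCV 4.12 (cv2) and the standard library are available. Lean on these libraries where they do the work, as an engineer would, in place of code of your own. Each camera call takes 0.05 s, during which the arm holds its last target. There are 200 camera calls.

### The job

Set the hall lights for the evening: slide the dimmer's white grip and its blue grip along their tracks until the line on top of each is level with the yellow pointer beside its own track. Leave the other things on the cabinet where they are.

Things in the scene. Friction and masses are not known exactly. Their poses are not given: they have to be found in the camera images.
- dimmer: twin slide dimmer fixed to the cabinet top: flat black box, 180 mm (x) by 200 mm (y) by 40 mm tall; on its level upper face two tracks along its y, 70 mm apart, white fader on the one nearer the robot, blue on the farther. Origin: centre of its underside; at yaw 0 x points away from the robot, y to its left. Closed fingers can come down on the clear face on either side of a grip and push it.
- white_fader (a joint): slide of the white grip along the nearer track, in m: 0 at the dimmer's -y (right-hand) end, 0.12 at its +y (left-hand) end, 0.06 at mid-length. Takes about 2 N of push, has no spring or detents, and stays where it is left.
- white_grip (a point): centre of the top of the white grip, a plastic block 34 mm across the track (dimmer x) and 24 mm along it (dimmer y), its top 29 mm above the dimmer's upper face and 69 mm above the cabinet top, a red line across the middle of its top. It rides 2 mm clear of the face, on the nearer track (dimmer x = -35 mm). Axes as the dimmer's.
- white_pointer: small yellow pointer fixed on the dimmer's upper face beside the white grip's track, on the outer side (dimmer x = -70 mm); about 22 mm long, 12 mm wide, 5 mm tall, its point towards the track. Origin: centre of its underside, level with its point along the track; y runs along the track, as the dimmer's. Marks the evening setting.
- blue_fader (a joint): slide of the blue grip along the farther track, in m: 0 at the dimmer's -y (right-hand) end, 0.12 at its +y (left-hand) end, 0.06 at mid-length. Takes about 2 N of push, has no spring or detents, and stays where it is left.
- blue_grip (a point): centre of the top of the blue grip, a plastic block 34 mm across the track (dimmer x) and 24 mm along it (dimmer y), its top 29 mm above the dimmer's upper face and 69 mm above the cabinet top, a white line across the middle of its top. It rides 2 mm clear of the face, on the farther track (dimmer x = +35 mm). Axes as the dimmer's.
- blue_pointer: small yellow pointer fixed on the dimmer's upper face beside the blue grip's track, on the outer side (dimmer x = +70 mm); about 22 mm long, 12 mm wide, 5 mm tall, its point towards the track. Origin: centre of its underside, level with its point along the track; y runs along the track, as the dimmer's. Marks the evening setting.
- diffuser: bystander: frosted glass diffuser bottle with a wooden cap, loose, 76 mm across, 142 mm tall, origin under its centre
- key_cover: bystander: orange hard silicone key cover, loose, 85 mm (x) by 48 mm by 14 mm, origin under its centre
- bell: bystander: white ceramic bell figurine, loose, 68 mm across, 95 mm tall, origin under its centre
- bulldog_clip: bystander: steel bulldog clip, loose and empty, about 60 mm (x) by 75 mm (y) by 23 mm tall, origin at the underside
- shoe_brush: bystander: shoe brush, bristles down: wooden block 170 mm (x) by 50 mm (y), 45 mm tall with the dark bristles, loose, origin under its centre

How it is judged:
At the end, for the whole second after the job is handed in: The middle of the white grip and the middle of the blue grip each stand within 6 mm, measured along the track, of the middle of the yellow pointer beside that track, and both grips are at rest (y of white_grip in the frame of white_pointer between -0.006 and 0.006 m and velocity of joint white_fader between -0.005 and 0.005 m/s and y of blue_grip in the frame of blue_pointer between -0.006 and 0.006 m and velocity of joint blue_fader between -0.005 and 0.005 m/s); the robot touches nothing.
It fails at once if a loose bystander (diffuser bottle, key cover, bell, bulldog clip, shoe brush) is shifted by more than 20 mm (distance of any of diffuser, key_cover, bell, bulldog_clip, shoe_brush from where it was at the start of the episode above 0.02 m).
It also fails if it takes over 45 s, if anything falls off the work surface, if the arm or the gripper's body presses on something with over 40 N, if the wrist force passes 120 N, or if a joint passes its speed limit or range.

## Working session

There is one attempt and no reset: what is moved stays moved. The work goes in short steps, Python scripts to look and compute and a tool call to move; the robot and the scene stay as the last step left them, time stands still between calls to the robot, and variables do not carry over. Pictures are saved under pics/ and viewed, at most 10 in all, crops included, and the job is handed in when it is done.

Besides the shell and the picture viewer there is one more tool, called as name([rows], argument=value, ...), one row to a line, values as JSON. drive_tool: Moves the arm, as the interface text tells. Its arguments: {"type":"object","properties":{"deltas":{"type":"array"},"jaw":{"type":"number"},"force":{"type":"number"}},"required":["deltas"]}

```bash
mkdir -p pics; python3 - <<'E'
from station import manip, vision
import cv2
for n in("top","side"):
    cv2.imwrite(f"pics/{n}0.png",vision.snapshot(n)[:,:,::-1]); print(n,vision.camera_model(n))
s=manip.sense();print(s['t'],s['tcp_pos'],s['tool_rot'],s['force'])
E
```

```text
top {'camera_matrix': array([[514.58152062,   0.        , 323.33376044],
       [  0.        , 514.58152062, 203.10961874],
       [  0.        ,   0.        ,   1.        ]]), 'rvec': array([ 2.12429027, -2.1668215 ,  0.13550048]), 'tvec': array([0.09312992, 0.56420378, 1.50628552])}
side {'camera_matrix': array([[381.09521312,   0.        , 318.15916785],
       [  0.        , 381.09521312, 199.84904774],
       [  0.        ,   0.        ,   1.        ]]), 'rvec': array([ 2.27477988, -0.64535547,  0.28205236]), 'tvec': array([-0.45684606,  0.27142475,  1.13472793])}
0.1 [0.20914307 0.58827647 0.23045273] [ 1.70073368e-01  9.85430926e-01 -9.13765544e-04 -3.22158170e-04] [-0.41981388 -0.84105767  0.16458467]
```

View pics/top0.png

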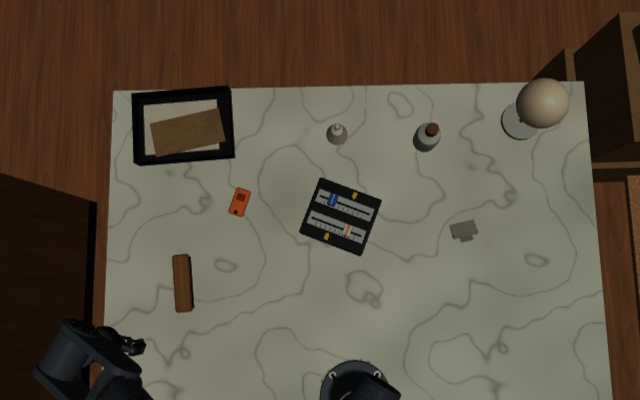

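View pics/side0.png

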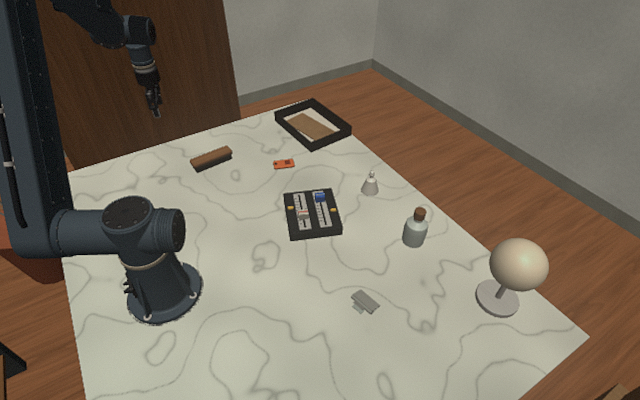

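The top view shows the dimmer at about (341,216), with the white grip near (348,230), blue near (333,200) and the pointers near (326,238) and (354,195). In the side view it is at about (313,214). I'll zoom in on both.

```bash
python3 - <<'E'
import cv2,numpy as np
a=cv2.imread("pics/top0.png")[170:262,292:392]; b=cv2.imread("pics/side0.png")[180:248,276:351]
A=cv2.resize(a,None,fx=6,fy=6,interpolation=cv2.INTER_CUBIC)
B=cv2.resize(b,None,fx=8,fy=8,interpolation=cv2.INTER_CUBIC)
cv2.imwrite("pics/topc.png",A);cv2.imwrite("pics/sidec.png",B)
E
```

```text
(no output)
```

View pics/topc.png

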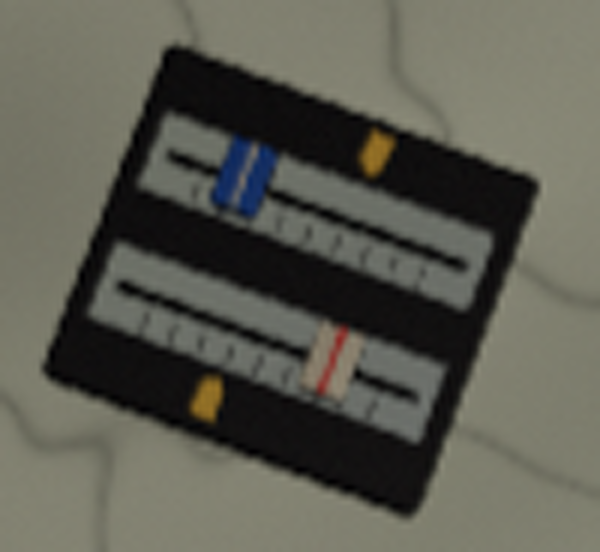

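View pics/sidec.png

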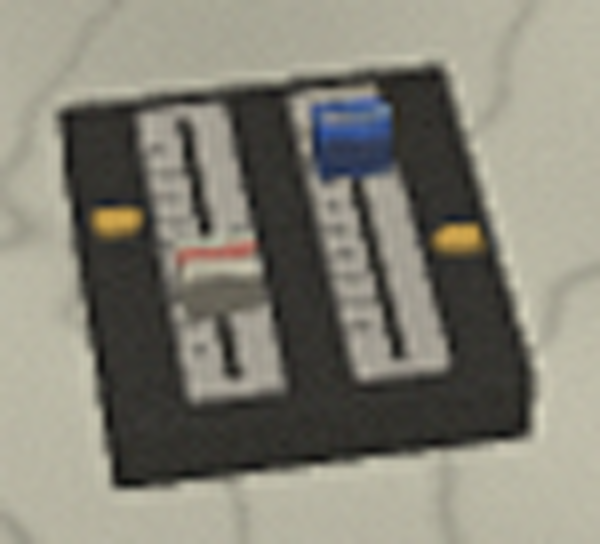

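The top crop shows the white line centred at (333,360), the blue line at (248,175), and the pointers at (207,398) and (377,153). In the side crop the same points are at (218,253), (353,117), (117,220) and (458,237). Next I'll triangulate these and fit the dimmer pose.

```bash
cat > h.py <<'E'
import cv2,numpy as np
from station import manip,vision
from scipy.optimize import least_squares
C={n:vision.camera_model(n) for n in("top","side")}
def proj(n,P):
    c=C[n];return cv2.projectPoints(np.float64(P).reshape(-1,1,3),c['rvec'],c['tvec'],c['camera_matrix'],None)[0][:,0]
def tri(a,b):
    M=[C[n]['camera_matrix']@np.c_[cv2.Rodrigues(C[n]['rvec'])[0],C[n]['tvec']] for n in("top","side")]
    X=cv2.triangulatePoints(*M,np.float64(a).reshape(2,1),np.float64(b).reshape(2,1))[:,0];return X[:3]/X[3]
def ray(n,uv,z):
    c=C[n];R=cv2.Rodrigues(c['rvec'])[0];d=R.T@np.linalg.inv(c['camera_matrix'])@[*uv,1];o=-R.T@c['tvec'];return o+d*(z-o[2])/d[2]
T=lambda X,Y:np.array([292+(X+.5)/6-.5,170+(Y+.5)/6-.5])
S=lambda X,Y:np.array([276+(X+.5)/8-.5,180+(Y+.5)/8-.5])
def dw(p,x,y,z): c,s=np.cos(p[2]),np.sin(p[2]);return [p[0]+c*x-s*y,p[1]+s*x+c*y,z]
E
cat > m.py <<'E'
from h import *
pt={'wg':(T(333,360),S(218,253)),'bg':(T(248,175),S(353,117)),'wp':(T(207,398),S(117,220)),'bp':(T(377,153),S(458,237)),'c1':(T(172,45),S(62,112)),}
for k,(a,b) in pt.items(): print(k,tri(a,b).round(4))
cor=[(.09,.1,T(172,45)),(.09,-.1,T(538,185)),(-.09,-.1,T(412,515)),(-.09,.1,T(45,375))]
def f(p):
    w,b,wp,bp=p[3:]; r=[]
    for x,y,uv in cor: r+=list(proj("top",dw(p,x,y,.04))[0]-uv)
    r+=list(proj("side",dw(p,.09,.1,.04))[0]-S(62,112)) if 0 else []
    for k,x,y,z in(('wg',-.035,w,.069),('bg',.035,b,.069),('wp',-.07,wp,.045),('bp',.07,bp,.045)):
        for n,uv in zip(("top","side"),pt[k]): r+=list(proj(n,dw(p,x,y,z))[0]-uv)
    return r
s=least_squares(f,[.6,0,0,0,0,0,0]);print(s.x.round(4),np.array(s.fun).round(1))
p=s.x
for y,x in((p[3],-.035),(p[4],.035),(p[5],-.035),(p[6],.035)):print(np.round(dw(p,x,y,.069),4))
E
python3 m.py
```

```text
wg [0.4832 0.0134 0.0684]
bg [0.5748 0.0528 0.0697]
wp [0.4677 0.0753 0.0425]
bp [ 0.5883 -0.0121  0.044 ]
c1 [0.5826 0.1065 0.074 ]
[ 0.5274  0.0318 -0.3857 -0.0339  0.0375  0.0172 -0.0182] [-0.3 -1.   0.9 -0.9  0.9  0.3 -0.8 -0.5  0.1  0.  -0.7  0.  -0.1  0.1
 -0.7  0.2  0.5 -0.8  0.  -0.3 -0.1  0.7 -1.2  0.1]
[0.4822 0.0135 0.069 ]
[0.5739 0.0533 0.069 ]
[0.5014 0.0609 0.069 ]
[0.553  0.0018 0.069 ]
```

```bash
cat > go.py <<'E'
import sys,numpy as np
from station import manip
from scipy.spatial.transform import Rotation as Ro
def togo(x,y,z,yaw=-.3857):
    s=manip.sense();R=Ro.from_quat(s['tool_rot']).as_matrix()
    a=np.arctan2(R[1,1],R[0,1]);w=(yaw+np.pi/2-a+np.pi/2)%np.pi-np.pi/2
    print(s['t'],np.round(s['tcp_pos'],4),'R z',R[:,2].round(3),'delta mm',(R.T@(np.array([x,y,z])-s['tcp_pos'])*1e3).round(1),'turn',round(-w,3),'F',np.round(s['force'],1),s['finger_gap'])
if __name__=="__main__":togo(*map(float,sys.argv[1:]))
E
python3 go.py .4822 .0135 .2
```

```text
0.1 [0.2091 0.5883 0.2305] R z [-0.001 -0.002 -1.   ] delta mm [-449.9 -449.9   31.2] turn 0.044 F [-0.4 -0.8  0.2] 1.0002752495165466
```

drive_tool([
  [[-28,-28,2,0.01],[-56,-56,4,0.02],[-84,-84,6,0.03],[-112,-112,8,0.044],[-140,-140,10,0.044]],
], jaw=48)

```text
t: 0.52
tcp_pos: [0.2944, 0.4082, 0.2209]
tool_rot: [0.191, 0.982, -0.0, -0.0]
force: [0.4, -0.5, 0.4]
finger_gap: 0.56
gripper_force: 0.0
```

drive_tool([
  [[-28,-28,2,0],[-56,-56,4,0],[-84,-84,6,0],[-112,-112,8,0],[-140,-140,10,0]],
])

```text
t: 0.93
tcp_pos: [0.3715, 0.2258, 0.2111]
tool_rot: [0.192, 0.981, -0.0, -0.0]
force: [1.7, -0.2, 0.1]
finger_gap: 0.563
gripper_force: 0.0
```

```bash
python3 go.py .4822 .0135 .1
```

```text
0.9333 [0.3715 0.2258 0.2111] R z [-0. -0. -1.] delta mm [-182.4 -155.1  111.1] turn 0.0 F [ 1.7 -0.2  0.1] 0.5627259233999912
```

drive_tool([
  [[-30,-26,6,0],[-60,-52,12,0],[-90,-78,18,0],[-120,-104,24,0],[-150,-130,30,0]],
])

```text
t: 1.35
tcp_pos: [0.4618, 0.0488, 0.1809]
tool_rot: [0.192, 0.981, 0.0, -0.0]
force: [0.5, 0.3, 0.5]
finger_gap: 0.562
gripper_force: 0.0
```

drive_tool([
  [[-20,-15,30,0],[-28,-20,50,0],[-28,-20,60,0],[-28,-20,60,0],[-28,-20,60,0]],
])

```text
t: 1.77
tcp_pos: [0.4792, 0.0216, 0.1207]
tool_rot: [0.192, 0.981, 0.0, -0.001]
force: [0.1, 0.1, -0.6]
finger_gap: 0.564
gripper_force: 0.0
```

```bash
python3 go.py .4822 .0135 .05
python3 - <<'E'
from station import vision
import cv2
cv2.imwrite("pics/s1.png",cv2.resize(vision.snapshot("side")[120:260,230:400,::-1],None,fx=4,fy=4,interpolation=cv2.INTER_CUBIC))
E
```

```text
1.7667 [0.4792 0.0216 0.1207] R z [-0.002  0.001 -1.   ] delta mm [-6.  -6.4 70.7] turn -0.001 F [ 0.1  0.1 -0.6] 0.5641425011431115
```

View pics/s1.png

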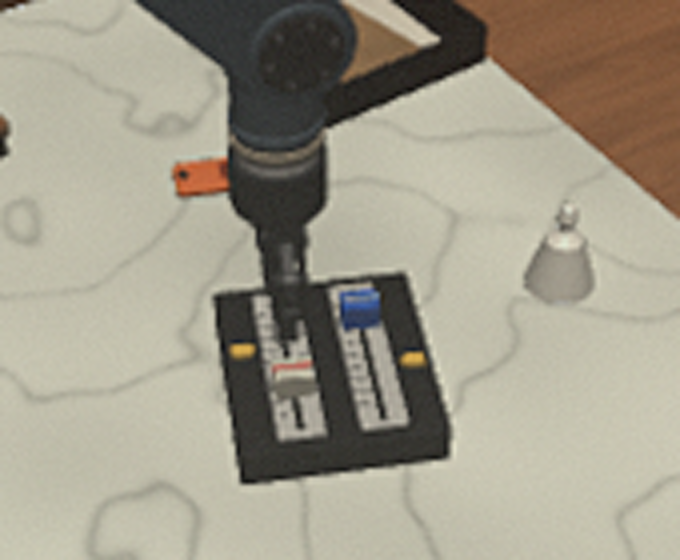

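The gripper is above the white grip, at about (290,330), straddling along the track, and the surroundings are clear. Descend and close on it.

drive_tool([
  [[-6,-6,0,0],[-6,-6,20,0],[-6,-6,40,0],[-6,-6,60,0],[-6,-6,70,0]],
])

```text
t: 2.23
tcp_pos: [0.4834, 0.0139, 0.0508]
tool_rot: [0.191, 0.982, -0.0, 0.0]
force: [0.2, 0.4, 0.3]
finger_gap: 0.56
gripper_force: 0.0
```

drive_tool([
  [[0,0,0,0],[0,0,0,0],[0,0,0,0],[0,0,0,0],[0,0,0,0]],
], jaw=20, force=20)

```text
t: 2.65
tcp_pos: [0.4836, 0.0139, 0.0519]
tool_rot: [0.192, 0.981, 0.0, 0.001]
force: [-0.2, 0.9, -3.7]
finger_gap: 0.276
gripper_force: 22.7
```

```bash
python3 go.py .5014 .0609 .05
```

```text
2.65 [0.4836 0.0139 0.0519] R z [ 0.001 -0.    -1.   ] delta mm [ 1.2 50.3  1.9] turn 0.0 F [-0.2  0.9 -3.7] 0.2755033167866688
```

drive_tool([
  [[0,10,0,0],[0,22,0,0],[0,34,0,0],[0,44,0,0],[0,50,0,0]],
])

```text
t: 3.07
tcp_pos: [0.5029, 0.0619, 0.0518]
tool_rot: [0.191, 0.982, 0.0, 0.001]
force: [-0.6, -1.2, 3.7]
finger_gap: 0.271
gripper_force: 23.7
```

drive_tool([
  [[0,0,0,0],[0,0,0,0]],
])

```text
t: 3.23
tcp_pos: [0.5028, 0.0614, 0.0518]
tool_rot: [0.191, 0.982, 0.001, 0.001]
force: [-0.0, 2.1, 5.0]
finger_gap: 0.278
gripper_force: 23.9
```

drive_tool([
  [[0,0,0,0],[0,0,0,0],[0,0,0,0],[0,0,-20,0],[0,0,-50,0]],
], jaw=48)

```text
t: 3.65
tcp_pos: [0.4997, 0.0598, 0.0993]
tool_rot: [0.192, 0.981, -0.0, -0.004]
force: [1.4, -0.7, -0.6]
finger_gap: 0.559
gripper_force: 0.0
```

```bash
python3 go.py .5739 .0533 .1
```

```text
3.65 [0.4997 0.0598 0.0993] R z [-0.007  0.001 -1.   ] delta mm [-71.1  22.   -1.2] turn -0.001 F [ 1.4 -0.7 -0.6] 0.5585365108622362
```

drive_tool([
  [[-30,10,-5,0],[-60,18,-5,0],[-69,21,-5,0],[-69,21,-5,0],[-69,21,-5,0]],
])

```text
t: 4.07
tcp_pos: [0.5727, 0.0534, 0.1055]
tool_rot: [0.192, 0.981, -0.0, -0.001]
force: [0.7, 0.5, -0.7]
finger_gap: 0.562
gripper_force: 0.0
```

```bash
python3 go.py .5739 .0533 .051
```

```text
4.0667 [0.5727 0.0534 0.1055] R z [-0.003  0.    -1.   ] delta mm [-1.3  0.4 54.5] turn -0.001 F [ 0.7  0.5 -0.7] 0.5622800358588161
```

drive_tool([
  [[0,0,15,0],[0,0,30,0],[0,0,45,0],[0,0,54,0],[0,0,54,0]],
])

```text
t: 4.48
tcp_pos: [0.5703, 0.054, 0.0499]
tool_rot: [0.192, 0.981, -0.0, -0.004]
force: [-0.1, 0.0, 0.3]
finger_gap: 0.558
gripper_force: 0.0
```

drive_tool([
  [[0,0,0,0],[0,0,0,0],[0,0,0,0],[0,0,0,0],[0,0,0,0]],
], jaw=20)

```text
t: 4.9
tcp_pos: [0.5736, 0.0538, 0.0528]
tool_rot: [0.192, 0.981, 0.0, -0.0]
force: [-0.9, 1.1, 1.3]
finger_gap: 0.276
gripper_force: 23.0
```

```bash
python3 go.py .553 .0018 .051
```

```text
4.9 [0.5736 0.0538 0.0528] R z [-0.  0. -1.] delta mm [ -0.5 -56.    1.8] turn 0.0 F [-0.9  1.1  1.3] 0.2757572023096949
```

drive_tool([
  [[0,-12,0,0],[0,-25,0,0],[0,-38,0,0],[0,-50,0,0],[0,-56,0,0]],
])

```text
t: 5.32
tcp_pos: [0.5519, -0.0001, 0.0528]
tool_rot: [0.192, 0.981, -0.0, -0.0]
force: [-2.6, 4.2, 5.2]
finger_gap: 0.276
gripper_force: 23.5
```

drive_tool([
  [[0,0,0,0],[0,0,0,0]],
])

```text
t: 5.48
tcp_pos: [0.5518, -0.0002, 0.0528]
tool_rot: [0.192, 0.981, -0.001, -0.001]
force: [-2.9, -1.3, 6.4]
finger_gap: 0.272
gripper_force: 23.7
```

drive_tool([
  [[0,0,0,0],[0,0,0,0],[0,0,0,0],[0,0,-20,0],[0,0,-50,0]],
], jaw=48)

```text
t: 5.9
tcp_pos: [0.5508, 0.0019, 0.1001]
tool_rot: [0.192, 0.981, -0.0, -0.003]
force: [0.6, -0.5, -0.0]
finger_gap: 0.565
gripper_force: 0.0
```

drive_tool([
  [[0,10,-35,0],[10,35,-60,0],[20,70,-70,0],[30,105,-80,0],[40,140,-80,0]],
])

```text
t: 6.32
tcp_pos: [0.5704, 0.1478, 0.185]
tool_rot: [0.192, 0.981, 0.001, 0.003]
force: [0.3, -0.7, -0.2]
finger_gap: 0.559
gripper_force: 0.0
```

drive_tool([
  [[15,35,0,0],[30,70,0,0],[45,105,0,0],[60,140,0,0],[60,140,0,0]],
])

```text
t: 6.73
tcp_pos: [0.5651, 0.3058, 0.1822]
tool_rot: [0.189, 0.982, 0.002, 0.001]
force: [0.5, -0.8, 0.2]
finger_gap: 0.556
gripper_force: 0.0
```

```bash
python3 - <<'E'
from station import vision
import cv2
cv2.imwrite("pics/t2.png",vision.snapshot("top")[:,:,::-1]);cv2.imwrite("pics/s2.png",vision.snapshot("side")[:,:,::-1])
cv2.imwrite("pics/t2c.png",cv2.resize(cv2.imread("pics/t2.png")[170:262,292:392],None,fx=6,fy=6,interpolation=cv2.INTER_CUBIC))
cv2.imwrite("pics/s2c.png",cv2.resize(cv2.imread("pics/s2.png")[180:248,276:351],None,fx=8,fy=8,interpolation=cv2.INTER_CUBIC))
E
```

```text
(no output)
```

View pics/t2c.png

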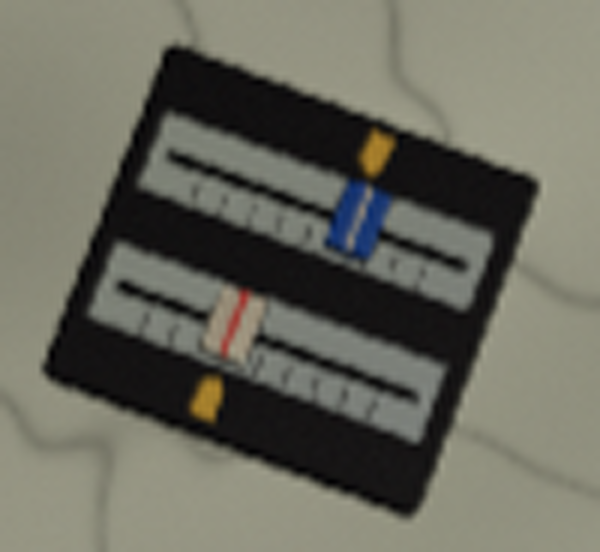

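View pics/s2c.png

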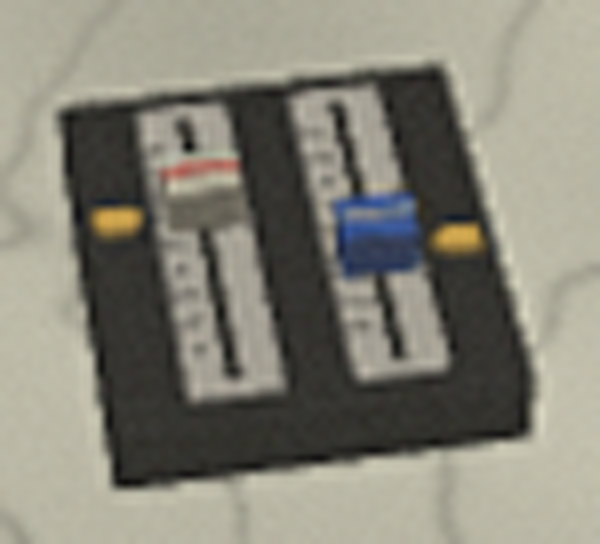

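The arm is clear. In the top crop the white line is now at (235,324) and the blue at (361,219). In the side crop they are at (201,168) and (378,211). I'll measure the offsets, using colour centroids as well for precision.

```bash
sed -e "s/T(333,360),S(218,253)/T(235,324),S(201,168)/;s/T(248,175),S(353,117)/T(361,219),S(378,211)/" m.py > m2.py; python3 m2.py
python3 - <<'E'
from h import *
p=[.5274,.0318,-.3857]
im={n:cv2.cvtColor(cv2.imread(f"pics/{n[0]}2.png"),cv2.COLOR_BGR2HSV) for n in("top","side")}
for n,(x0,x1,y0,y1) in(("top",(300,382,175,257)),("side",(280,345,185,245))):
    for c,lo,hi,z in(("yellow",(15,140,90),(28,255,255),.045),("red",(170,90,80),(180,255,255),.069),("red0",(0,110,110),(7,255,255),.069)):
        m=cv2.inRange(im[n],lo,hi);k=np.zeros_like(m);k[y0:y1,x0:x1]=m[y0:y1,x0:x1]
        N,_,st,ce=cv2.connectedComponentsWithStats(k)
        for i in range(1,N):
            if st[i,4]>=3:
                w=ray(n,ce[i],z)-[p[0],p[1],0];cs,sn=np.cos(p[2]),np.sin(p[2])
                print(n,c,st[i,4],ce[i].round(1),'dimmer xy',np.round([cs*w[0]+sn*w[1],-sn*w[0]+cs*w[1]],4))
E
```

```text
wg [0.5018 0.0607 0.069 ]
bg [ 0.5522 -0.0022  0.0704]
wp [0.4677 0.0753 0.0425]
bp [ 0.5883 -0.0121  0.044 ]
c1 [0.5826 0.1065 0.074 ]
[ 0.5273  0.0318 -0.3851  0.0172 -0.0218  0.0172 -0.0182] [-0.3 -0.9  0.9 -0.9  1.   0.4 -0.8 -0.4  0.1 -0.2 -0.7  0.1 -0.1 -0.1
 -0.9  0.3  0.5 -0.7 -0.  -0.3 -0.1  0.7 -1.2  0.1]
[0.5013 0.0609 0.069 ]
[ 0.5515 -0.0016  0.069 ]
[0.5013 0.0609 0.069 ]
[0.5529 0.0018 0.069 ]
top yellow 28 [354.3 194.9] dimmer xy [ 0.0723 -0.0172]
top yellow 28 [326.2 236. ] dimmer xy [-0.0729  0.0174]
top red0 15 [330.7 223.2] dimmer xy [-0.0346  0.0178]
side yellow 16 [290.2 207. ] dimmer xy [-0.0702  0.0158]
side yellow 17 [332.6 209.1] dimmer xy [ 0.0737 -0.0179]
side red0 4 [303.5 200. ] dimmer xy [-0.0226  0.0185]
```

White is within 1 mm of its pointer. Blue is about 3.5 mm past its pointer, which leaves a thin margin, so I'll regrip it and nudge it back.

```bash
python3 go.py .5518 -.0003 .11
```

```text
6.8333 [0.5651 0.3003 0.1818] R z [ 0.    -0.001 -1.   ] delta mm [ -99.8 -283.9   72. ] turn 0.004 F [ 0.3 -0.4  0.3] 0.5593142310237876
```

drive_tool([
  [[-12,-34,0,0],[-24,-68,0,0],[-36,-102,0,0],[-48,-136,5,0],[-60,-170,10,0]],
])

```text
t: 7.25
tcp_pos: [0.5569, 0.1155, 0.1724]
tool_rot: [0.192, 0.981, -0.0, 0.0]
force: [-0.0, 0.0, -0.8]
finger_gap: 0.56
gripper_force: 0.0
```

drive_tool([
  [[-12,-34,5,0],[-24,-68,15,0],[-36,-102,25,0],[-40,-114,50,0],[-40,-114,60,0]],
])

```text
t: 7.67
tcp_pos: [0.5499, -0.0069, 0.1105]
tool_rot: [0.195, 0.981, -0.001, -0.001]
force: [0.4, 0.7, 0.1]
finger_gap: 0.561
gripper_force: 0.0
```

drive_tool([
  [[0,0,0,0],[0,0,0,0]],
])

```text
t: 7.83
tcp_pos: [0.5505, -0.0022, 0.1119]
tool_rot: [0.192, 0.981, 0.0, -0.001]
force: [0.5, 0.7, 0.1]
finger_gap: 0.566
gripper_force: 0.0
```

```bash
python3 go.py .5518 -.0003 .052
```

```text
7.8333 [ 0.5505 -0.0022  0.1119] R z [-0.002  0.001 -1.   ] delta mm [-0.6  2.2 59.9] turn -0.001 F [0.5 0.7 0.1] 0.5657049284758766
```

drive_tool([
  [[0,4,5,0],[0,4,25,0],[0,4,45,0],[0,4,59,0],[0,4,59,0]],
])

```text
t: 8.25
tcp_pos: [0.5517, 0.0036, 0.0517]
tool_rot: [0.191, 0.982, 0.0, -0.002]
force: [0.1, 0.8, -0.2]
finger_gap: 0.565
gripper_force: 0.0
```

drive_tool([
  [[0,0,0,0],[0,0,0,0],[0,0,0,0],[0,0,0,0],[0,0,0,0]],
], jaw=20)

```text
t: 8.67
tcp_pos: [0.5534, 0.0022, 0.0545]
tool_rot: [0.192, 0.981, 0.0, 0.001]
force: [-0.7, 2.8, 4.4]
finger_gap: 0.275
gripper_force: 23.0
```

```bash
python3 go.py .553 .0019 .052
```

```text
8.6667 [0.5534 0.0022 0.0545] R z [ 0.002  0.    -1.   ] delta mm [ 0.3 -0.5  2.5] turn -0.0 F [-0.7  2.8  4.4] 0.2748094680961948
```

Centred to within 0.5 mm. Release, retreat and check.

drive_tool([
  [[0,0,0,0],[0,0,0,0],[0,0,0,0],[0,0,-20,0],[0,0,-50,0]],
], jaw=48)

```text
t: 9.08
tcp_pos: [0.5505, 0.0018, 0.1012]
tool_rot: [0.192, 0.981, -0.0, -0.004]
force: [-0.1, 0.1, 0.5]
finger_gap: 0.559
gripper_force: 0.0
```

drive_tool([
  [[0,10,-35,0],[10,35,-60,0],[20,70,-70,0],[30,105,-80,0],[40,140,-80,0]],
])

```text
t: 9.5
tcp_pos: [0.5701, 0.1476, 0.1861]
tool_rot: [0.192, 0.981, 0.001, 0.003]
force: [0.1, 0.4, -0.1]
finger_gap: 0.564
gripper_force: 0.0
```

drive_tool([
  [[15,35,0,0],[30,70,0,0],[45,105,0,0],[60,140,0,0],[60,140,0,0]],
])

```text
t: 9.92
tcp_pos: [0.5648, 0.3055, 0.1833]
tool_rot: [0.189, 0.982, 0.002, 0.0]
force: [-0.3, 0.5, -0.7]
finger_gap: 0.564
gripper_force: 0.0
```

```bash
python3 - <<'E'
from station import vision
import cv2
cv2.imwrite("pics/t3c.png",cv2.resize(vision.snapshot("top")[170:262,292:392,::-1],None,fx=6,fy=6,interpolation=cv2.INTER_CUBIC))
E
```

```text
(no output)
```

View pics/t3c.png

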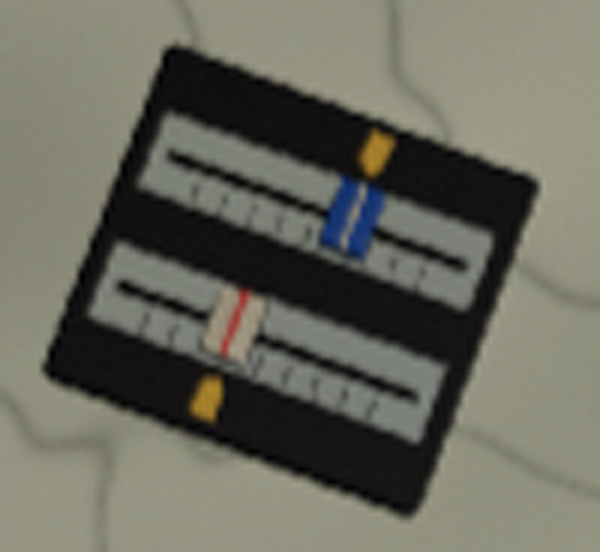

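The blue line is now at about (353,217), level with its pointer, and white is unchanged at (235,324). Handing in.

```bash
python3 -c "
from station import manip
print(manip.sign_off())"
```

```text
the job is handed in; nothing more can be done
None
```

I set both grips level with their yellow pointers, each within about 1 mm by my measurements against the 6 mm limit. The arm ended clear of everything, and I handed the job in at about 10 s; no verdict came back.

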